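Turn the cleaned herb mill through one full turn

TASK

The green herb mill has just been cleaned and put back together. Turn its crank clockwise, seen from above, through exactly one full turn to see that it runs freely, stop it where it started and let go. Leave the crank of the white mill alone.

Things in the scene. Friction and masses are not known exactly. Their poses are not given: they have to be found in the camera images.
- green_crank (a joint): Crank of the green mill: a flat steel arm turning about a vertical shaft on top of the fixed mill (green, round, 151 mm tall, black foot of 100 mm diameter, standing on a low wooden riser whose top is 65 mm above the table). In rad, growing clockwise seen from above; starts between -1 and 1, has no stops, and a full turn clockwise adds 6.28. It needs about 1.5 N at the knob and stays where it is left.
- green_grip (a point): Grip point of the green mill's crank knob: an upright dark wooden sleeve, 27 mm in diameter, 42 mm tall, spinning freely on its pin at the end of the crank arm, so a hand can go round without turning. On the knob's axis, 19 mm above its foot, 23 mm below its top, 261 mm above the table. The arm (15 mm wide) lies just below the knob; the nut on the axis is 16 mm lower than this point.
- green_hub (a point): Point on the vertical axis of the green mill's crank, at the height of the knob's grip point (261 mm above the table): the centre of the circle of 65 mm radius on which the knob goes round.
- white_grip (a point): Grip point of the crank knob of the other mill, which is alike but white. It stands on the other side, left or right, axes at least 260 mm apart.

How it is judged:
At the end, for the whole second after the job is handed in: The green mill's crank has been turned clockwise by one full turn: its knob is back within 25 mm (about 22 degrees) of where it started, one turn on (not none, not two, not the other way), and at rest (value of joint green_crank between 4.8 and 7.8 rad and distance of green_grip from where it was at the start of the episode below 0.025 m and velocity of joint green_crank between -0.05 and 0.05 rad/s); the robot touches nothing.
It fails at once if the white mill's crank is turned (its knob moves more than 20 mm) (distance of white_grip from where it was at the start of the episode above 0.02 m).
It also fails if it takes over 43 s, if anything falls off the work surface, if the arm or the gripper's body presses on something with over 40 N, if the wrist force passes 120 N, or if a joint passes its speed limit or range.

ROBOT

A 7-joint arm with a two-finger parallel gripper is mounted at the origin on a cart in front of the work surface, level with it; the furniture and walls round the work are solid. World frame = base frame: x ahead of the robot, y to its left, z up, the work surface at z = 0. Lengths are in m, angles in rad, forces in N, time in s.
With the tool pointing down it reaches from about 0.4 to 0.85 m from the base axis. Payload 6.9 kg.
Tool frame: the origin (TCP) lies midway between the tips of the shut fingers; the grasp point (between the pads) lies 19 mm behind it (manip.grasp_offset is the distance from the TCP to the grasp point, in m); y points along the fingers, z is the direction in which the jaws open and shut, and the axes are right-handed (so a half turn about y gives the same grasp; the last joint's range is limited). The gripper opens to 85 mm and grips with 20 to 120 N. Pads are 22 mm wide; open, the fingers measure 114 mm over their backs; the gripper's body (76 mm by 85 mm) begins 54 mm behind the grasp point. The pads swing forward as they close: fully open they stand 13 mm farther back than shut.
Start: joints at [1.345, 0.507, -0.238, 1.5, 0.126, 1.149, -0.155], TCP at [0.204, -0.591, 0.231] pointing down, gripper open.
Joint ranges: [-3.08, 3.08], [-0.24, 2.05], [-1.43, 1.35], [0, 2.5], [-1.52, 4.66], [0.17, 1.96], [-2.89, 2.89]. Speed limits (rad/s): [2.39, 2.39, 3.14, 3.14, 3.14, 3.14, 3.14].

INTERFACE

Orientations are given as a 3x3 rotation matrix whose columns are the frame's x, y, z axes.
In Python, from workcell import manip gives the robot as it stands. The module is installed in compiled form; this text tells all that it offers. Calls block until the motion is done:
- manip.movep(position, orientation): joint-space move of the TCP to a pose.
- manip.servo_line(position, rotation=None, v=0.15, until_force=None): straight line of the TCP; rotation=None keeps the orientation; v is the mean speed in m/s. With until_force (N) it stops when the force on the tool has changed by that much, and returns True; else False.
- manip.move_j(angles): joint-space move.
- manip.open_gripper() and manip.close(grasp_force=None): open the fingers fully, or close them until they stop; grasp_force is the grip in N (None keeps the last).
- manip.dwell(seconds).
- manip.solve_ik(position, orientation): joint angles nearest the present ones, or None.
- manip.state(): the state.
- manip.snapshot(name): name is "scene" or "side" or "wrist"; returns a dict with "pixels" (420x560x3 uint8, red, green, blue), "fx", "fy", "cx", "cy" (pixels), "xyz" and "orientation" of the camera in the world. Camera axes: x right, y up, looking along -z (the intrinsics and any distortion apply to the point x, -y, -z); pixel columns grow to the right and rows downward; lengths in m; the calibration is good to about 2 mm. A picture is of the moment at which its call begins. There is no depth.
A pose or a line that the arm cannot do raises manip.PlanningError and nothing moves.
- manip.finish_job(): hands the job in, once; it reports no verdict.
Trained networks look in the newest picture that a camera, given by its name, has taken for a name from the list of things; names that differ only in an ending like _2 or _b are one class to them, and where a whole thing is asked for, a point or a joint stands for the part that bears it (a point fixed in the world has none). Each returns a list of dicts, best first, with "conf" (0 to 1); they miss things now and then, are a little off and sometimes report something else, mostly with a low value. They report only what shows in the picture. A call takes as long as a camera call.
- manip.recognise(thing, camera): "pixel" ([row, column] in pixels, amid what is visible of it).
The state is a dict: "clock": time; "q": joint angles; "joint_vel": joint speeds; "joint_efforts": joint torques, N m; "ee_pos": TCP position; "orientation": TCP orientation; "force": force on the tool from outside, world axes, zero at the start; "torque": the same for the moment, N m; "finger_gap": finger opening in m.
Only numpy, scipy, OpenCV 4.12 (cv2) and the standard library are available. Lean on these libraries where they do the work, as an engineer would, in place of code of your own. Each camera call takes 0.05 s, during which the arm holds its last target.

## Working session

There is one attempt and no reset: what is moved stays moved. The work goes in short steps, each a Python script; the robot and the scene stay as the last script left them, time stands still between calls to the robot, and variables do not carry over. Pictures are saved under pics/ and viewed, and the job is handed in when it is done.

```bash
mkdir -p pics
cat > h.py <<'E'
import numpy as np, cv2
from workcell import manip
def snap(c,f):
    s=manip.snapshot(c); cv2.imwrite('pics/'+f,s['pixels'][:,:,::-1]); return s
def at_z(s,px,z):
    r,c=px; d=np.array([(c-s['cx'])/s['fx'],-(r-s['cy'])/s['fy'],-1.])
    d=np.array(s['orientation'])@d; o=np.array(s['xyz']); return o+d*(z-o[2])/d[2]
def proj(s,p):
    v=np.array(s['orientation']).T@(np.array(p)-s['xyz']); return s['cy']-s['fy']*v[1]/-v[2], s['cx']+s['fx']*v[0]/-v[2]
E
python3 - <<'E'
from h import *
for c in ('scene','side','wrist'):
    s=snap(c,c+'0.png'); print(c,{k:np.round(v,3).tolist() for k,v in s.items() if k!='pixels'})
    for t in ('green_grip','white_grip','green_crank','green_hub'):
        for d in manip.recognise(t,c)[:3]: print(t,d,at_z(s,d['pixel'],.261).round(3))
st=manip.state();print(st['clock'],np.round(st['orientation'],2),st['finger_gap'])
E
```

```text
scene {'fx': 437.376, 'fy': 437.376, 'cx': 272.938, 'cy': 208.47, 'xyz': [-0.153, 0.414, 0.884], 'orientation': [[-0.578, 0.496, -0.648], [-0.816, -0.354, 0.457], [-0.003, 0.793, 0.609]]}
green_grip {'pixel': [264.7, 190.3], 'conf': 0.77} [0.454 0.189 0.261]
white_grip {'pixel': [211.4, 315.6], 'conf': 0.55} [ 0.442 -0.127  0.261]
green_crank {'pixel': [262.6, 191.9], 'conf': 0.87} [0.458 0.183 0.261]
green_hub {'pixel': [264.6, 188.9], 'conf': 0.58} [0.456 0.191 0.261]
side {'fx': 515.34, 'fy': 515.34, 'cx': 285.528, 'cy': 203.739, 'xyz': [0.353, 0.8, 0.885], 'orientation': [[-0.986, 0.112, -0.125], [-0.167, -0.589, 0.791], [0.015, 0.8, 0.599]]}
green_grip {'pixel': [282.3, 273.5], 'conf': 0.92} [0.466 0.197 0.261]
white_grip {'pixel': [182.0, 306.9], 'conf': 0.87} [ 0.451 -0.108  0.261]
green_crank {'pixel': [279.0, 275.8], 'conf': 0.84} [0.464 0.189 0.261]
green_hub {'pixel': [282.0, 274.1], 'conf': 0.67} [0.465 0.197 0.261]
wrist {'fx': 307.773, 'fy': 307.773, 'cx': 280.803, 'cy': 211.893, 'xyz': [0.278, -0.565, 0.373], 'orientation': [[0.325, 0.9, 0.292], [-0.946, 0.309, 0.101], [0.001, -0.309, 0.951]]}
0.75 [[-0.95  0.    0.33]
 [-0.33 -0.   -0.95]
 [-0.   -1.    0.  ]] 0.08545715926672247
```

View pics/scene0.png

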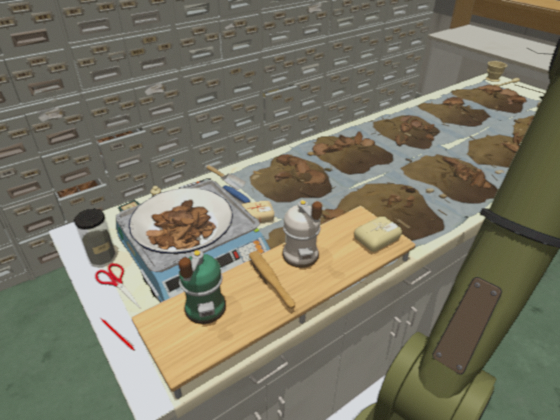

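View pics/side0.png

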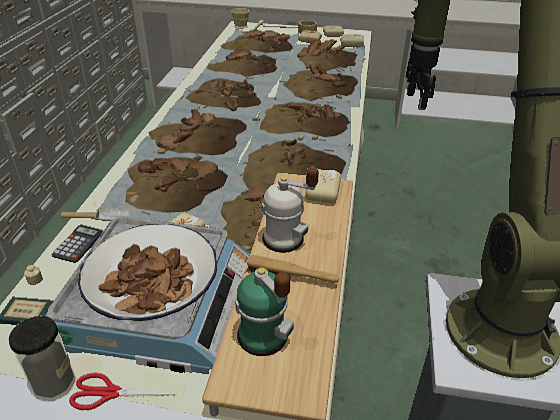

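The scene view shows the green mill at about (285,203), with its dark knob left of the nut. In the side view the knob is at about (285,282) and the nut at (270,262). I'll enlarge both to measure them.

Run:
```python
import cv2,numpy as np
a=cv2.imread('pics/scene0.png')[240:330,160:240]; b=cv2.imread('pics/side0.png')[255:365,220:310]
cv2.imwrite('pics/z0.png',np.hstack([cv2.resize(a,(400,450),interpolation=2),cv2.resize(b,(368,450),interpolation=2)]))
```

```text
(no output)
```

View pics/z0.png

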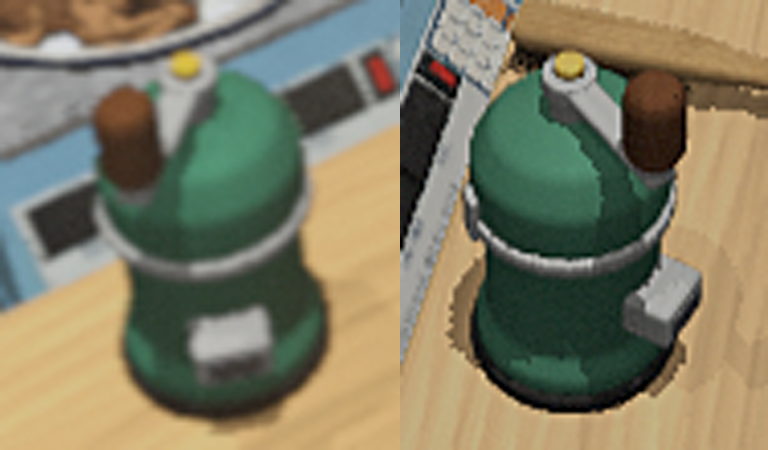

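Run:
```python
from h import *
S=manip.snapshot('scene');D=manip.snapshot('side')
for n,a,b,z in (('knob',(268,186),(283.9,282.3),.261),('nut',(253,197.2),(270.6,261.6),.247)):
    print(n,at_z(S,a,z).round(4),at_z(D,b,z).round(4))
    # triangulate
    A=[];B=[]
    for s,p in((S,a),(D,b)):
        o=np.array(s['xyz']);d=at_z(s,p,0)-o;d/=np.linalg.norm(d);P=np.eye(3)-np.outer(d,d);A.append(P);B.append(P@o)
    print(np.linalg.lstsq(np.vstack(A),np.hstack(B),rcond=None)[0].round(4))
```

```text
knob [0.4506 0.1997 0.261 ] [0.4509 0.1984 0.261 ]
[0.4506 0.1996 0.2616]
nut [0.4906 0.1558 0.247 ] [0.4945 0.1597 0.247 ]
[0.4959 0.1538 0.2414]
```

```bash
cat >> h.py <<'E'
def R(a): # jaw axis (tool z) horizontal at azimuth a, tool y down
    z=np.array([np.cos(a),np.sin(a),0]);y=np.array([0,0,-1.]);return np.column_stack([np.cross(y,z),y,z])
K=np.array([.4508,.199]);H=np.array([.4965,.1535])
E
python3 - <<'E'
from h import *
print(np.array(manip.state()['q']).round(2),manip.state()['clock'])
for deg in range(-180,180,30):
    qs=[]
    for z,ph in [(.40,None)]+[(.247,p) for p in np.linspace(0,2*np.pi,13)]:
        if ph is None: p=K
        else:
            r=K-H;c,s=np.cos(-ph),np.sin(-ph);p=H+np.array([c*r[0]-s*r[1],s*r[0]+c*r[1]])
        q=manip.solve_ik([*p,z],R(np.radians(deg)));qs.append(q)
    if any(q is None for q in qs): print(deg,'none',sum(q is None for q in qs));continue
    qs=np.array(qs);print(deg,qs[0].round(2),'min',qs.min(0).round(2),'max',qs.max(0).round(2))
E
```

```text
[ 1.34  0.51 -0.24  1.5   0.13  1.15 -0.15] 0.85
-180 [ 0.36  0.36 -1.22  1.5   0.34  1.52  2.29] min [ 0.27  0.36 -1.23  1.5   0.34  1.14  2.07] max [ 0.57  0.66 -1.22  1.89  0.63  1.52  2.34]
-150 [-1.24  0.35  1.15  1.52 -0.32  1.48 -2.7 ] min [-1.24  0.34  0.95  1.52 -0.49  1.06 -2.7 ] max [-0.83  0.58  1.15  1.91 -0.32  1.48 -2.38]
-120 [-0.88  0.22  0.55  1.51 -0.12  1.44 -2.42] min [-0.88  0.22 -0.96  1.51 -0.25  1.03 -2.87] max [ 0.36  0.5   0.56  1.89  0.38  1.44 -2.28]
-90 [ 0.34  0.34 -1.17  1.5   0.31  1.51 -2.4 ] min [ 0.14  0.34 -1.17  1.5   0.31  1.09 -2.54] max [ 0.41  0.52 -0.82  1.89  0.45  1.51 -2.16]
-60 [ 0.34  0.34 -1.17  1.5   0.31  1.51 -1.88] min [ 0.21  0.34 -1.17  1.5   0.31  1.11 -2.02] max [ 0.47  0.58 -0.92  1.89  0.52  1.51 -1.68]
-30 [ 0.41  0.41 -1.36  1.5   0.4   1.55 -1.46] min [ 0.31  0.39 -1.36  1.5   0.38  1.12 -1.67] max [ 0.51  0.69 -0.98  1.89  0.68  1.55 -1.19]
0 [ 0.41  0.41 -1.35  1.5   0.4   1.55 -0.93] min [ 0.3   0.41 -1.35  1.5   0.4   1.14 -1.12] max [ 0.56  0.69 -0.97  1.89  0.68  1.55 -0.69]
30 [ 0.31  0.32 -1.1   1.5   0.28  1.5  -0.27] min [ 0.26  0.32 -1.4   1.5   0.28  1.14 -0.6 ] max [ 0.6   0.74 -1.06  1.89  0.74  1.5  -0.23]
60 [ 0.38  0.37 -1.27  1.5   0.36  1.53  0.17] min [ 0.22  0.37 -1.39  1.5   0.36  1.13 -0.06] max [ 0.63  0.71 -1.06  1.89  0.7   1.53  0.22]
90 [ 0.36  0.36 -1.22  1.5   0.34  1.52  0.71] min [ 0.29  0.36 -1.39  1.5   0.34  1.15  0.49] max [ 0.62  0.71 -1.22  1.89  0.69  1.52  0.77]
120 [ 0.36  0.36 -1.22  1.5   0.34  1.52  1.24] min [ 0.27  0.36 -1.23  1.5   0.34  1.14  1.03] max [ 0.57  0.66 -1.22  1.89  0.63  1.52  1.29]
150 [ 0.36  0.36 -1.22  1.5   0.34  1.52  1.76] min [ 0.27  0.36 -1.23  1.5   0.34  1.14  1.55] max [ 0.57  0.66 -1.22  1.89  0.63  1.52  1.81]
```

Run:
```python
from h import *
p=np.array(manip.state()['ee_pos']);manip.servo_line([p[0],p[1],.46],v=.25)
q=np.array(manip.state()['q']);print(q.round(2))
q[0]=-.4;q[2]=0;q[4]=0;q[6]=0
manip.move_j(q.tolist());st=manip.state();print(np.array(st['ee_pos']).round(3),np.round(st['orientation'],2),st['clock'])
for a in (0,15,30,45,60):
    qq=[]
    for ph in np.linspace(0,2*np.pi,13):
        r=K-H;c,s=np.cos(-ph),np.sin(-ph);t=H+np.array([c*r[0]-s*r[1],s*r[0]+c*r[1]])
        x=manip.solve_ik([*t,.247],R(np.radians(a)));qq.append(x if x is not None else [np.nan]*7)
    qq=np.array(qq);print(a,qq.min(0).round(2),qq.max(0).round(2))
```

```text
[ 1.32  0.45 -0.24  0.99  0.1   1.72 -0.12]
[0.584 0.219 0.457] [[ 0.39 -0.01  0.92]
 [-0.92 -0.01  0.39]
 [ 0.   -1.   -0.01]] 5.05
0 [-0.51  0.23  0.05  1.59 -0.04  1.02 -0.45] [-0.29  0.43  0.09  1.9  -0.02  1.13 -0.18]
15 [-0.47  0.23  0.    1.59 -0.02  1.02 -0.21] [-0.26  0.43  0.05  1.9  -0.    1.13  0.06]
30 [-0.44  0.23 -0.04  1.59 -0.    1.02  0.04] [-0.22  0.43  0.    1.9   0.02  1.13  0.3 ]
45 [-0.4   0.23 -0.09  1.59  0.01  1.02  0.28] [-0.19  0.43 -0.05  1.9   0.04  1.13  0.54]
60 [-0.37  0.23 -0.14  1.59  0.03  1.02  0.52] [-0.15  0.43 -0.09  1.9   0.06  1.13  0.78]
```

Run:
```python
from h import *
manip.movep([*K,.37],R(np.radians(22)))
s=snap('wrist','w1.png')
for t in('green_grip','white_grip'):
  for d in manip.recognise(t,'wrist')[:2]: print(t,d,at_z(s,d['pixel'],.261).round(4))
print('exp',proj(s,[*K,.261]),proj(s,[*K,.284]),proj(s,[*H,.247]))
st=manip.state();print(np.array(st['ee_pos']).round(4),st['clock'],np.round(st['force'],1))
```

```text
green_grip {'pixel': [220.6, 293.3], 'conf': 0.67} [0.4654 0.1927 0.261 ]
exp (np.float64(208.17350779615708), np.float64(280.396338674333)) (np.float64(216.90049399570347), np.float64(280.42243271277226)) (np.float64(262.6866220712493), np.float64(306.8418121338876))
[0.4522 0.1992 0.3704] 5.8833 [ 0.9 -0.4  0.3]
```

View pics/w1.png

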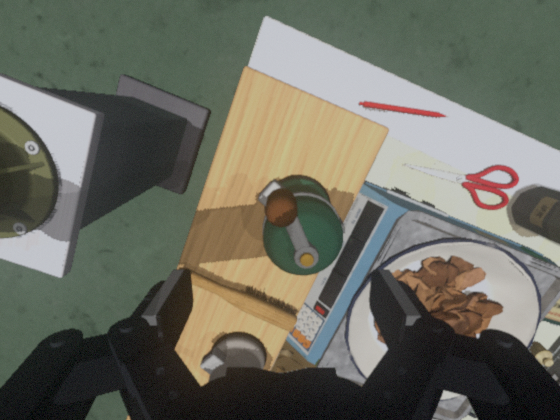

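Run:
```python
import cv2
a=cv2.imread('pics/w1.png')[165:285,240:360]
cv2.imwrite('pics/z1.png',cv2.resize(a,(600,600),interpolation=2))
```

```text
(no output)
```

View pics/z1.png

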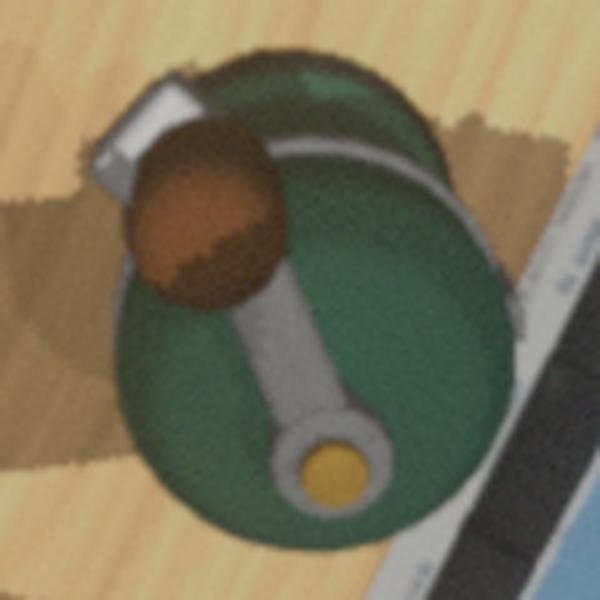

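Run:
```python
from h import *
from scipy.optimize import least_squares
S=manip.snapshot('scene');D=manip.snapshot('side');W=manip.snapshot('wrist')
ob=[(S,(268,186),(253,197.2)),(D,(283.9,282.3),(270.6,261.6)),(W,(207.6,281.4),(259.8,307))]
def f(v):
    k=[v[0],v[1],.261];n=[v[2],v[3],v[4]];r=[]
    for s,a,b in ob: r+=list(np.subtract(proj(s,k),a)/2)+list(np.subtract(proj(s,n),b)/2)
    return np.array(r+[(np.hypot(v[0]-v[2],v[1]-v[3])-.065)/.0003,(v[4]-.246)/.004])
o=least_squares(f,[*K,*H,.246]);print(o.x.round(4),(f(o.x)*2).round(1))
```

```text
[0.4511 0.2005 0.4969 0.1545 0.2429] [ 0.  -0.5 -0.5 -0.6  0.9 -0.3 -0.6 -0.7 -0.4 -0.7  0.8 -0.2 -0.2 -1.6]
```

```bash
cat >> h.py <<'E'
K=np.array([.4511,.2005]);H=np.array([.4969,.1545]);ZT=.247
def pt(ph,h=None):
    h=H if h is None else h
    r=K-h;c,s=np.cos(-ph),np.sin(-ph);return h+np.array([c*r[0]-s*r[1],s*r[0]+c*r[1]])
E
python3 - <<'E'
from h import *
manip.servo_line([*K,.31],v=.1)
print(manip.servo_line([*K,ZT],v=.06,until_force=8))
f0=np.array(manip.state()['force'])
manip.close(25)
st=manip.state();print(np.array(st['ee_pos']).round(4),st['finger_gap'],f0.round(1),np.round(st['force'],1),st['clock'])
snap('side','s2.png');snap('wrist','w2.png')
for i in range(1,4):
    ph=np.radians(10*i); manip.servo_line([*pt(ph),ZT],v=.07)
    st=manip.state();print(10*i,(np.array(st['ee_pos'])[:2]-pt(ph)).round(4),np.round(st['force'],1),st['clock'])
E
python3 -c "
import cv2,numpy as np
cv2.imwrite('pics/z2.png',np.hstack([cv2.resize(cv2.imread('pics/s2.png')[180:380,180:380],(400,400)),cv2.resize(cv2.imread('pics/w2.png')[150:400,150:400],(400,400))]))"
```

```text
False
[0.4511 0.2005 0.2472] 0.025994236286089448 [-0.5 -0.  -0.5] [-1.3 -0.7  1.8] 8.55
10 [0.0009 0.0006] [ 0.2 -0.   2.5] 8.9583
20 [0.0008 0.0002] [0.9 0.1 3.2] 9.2667
30 [ 0.0009 -0.    ] [0.9 0.4 4.1] 9.575
```

View pics/z2.png

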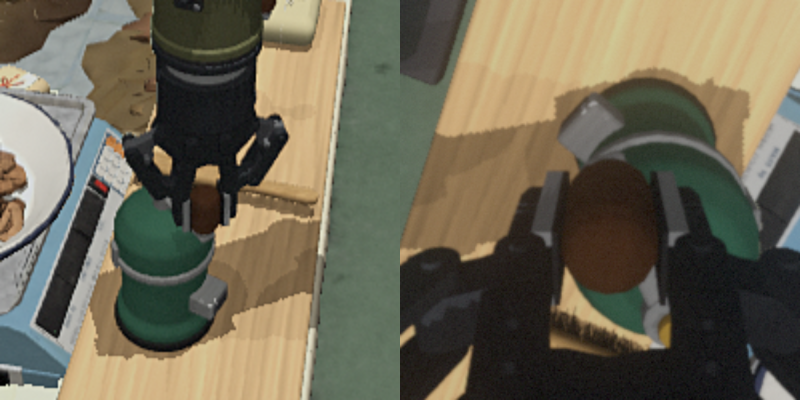

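The knob sits between both pads (gap 26 mm) and the forces are low, so I'll continue the turn.

```bash
python3 - <<'E'
from h import *
for a in range(42,361,12):
    if a>355: a=360
    ph=np.radians(a); manip.servo_line([*pt(ph),ZT],v=.07)
    st=manip.state();f=np.array(st['force']);print(a,(np.array(st['ee_pos'])[:2]-pt(ph)).round(4),f.round(1),round(st['finger_gap'],4),round(st['clock'],2))
    if np.linalg.norm(f)>25 or st['finger_gap']<.022: print('STOP');break
    if a in(126,246): snap('side',f's_{a}.png')
if a<360 and a>348: manip.servo_line([*K,ZT],v=.07)
manip.dwell(.2)
snap('side','s3.png');snap('scene','c3.png');st=manip.state();print(a,np.array(st['ee_pos']).round(4),st['clock'])
E
python3 -c "
import cv2,numpy as np
cv2.imwrite('pics/z3.png',np.hstack([cv2.resize(cv2.imread('pics/'+f)[220:380,200:330],(260,320)) for f in ('s_126.png','s_246.png','s3.png')]))"
```

```text
42 [ 0.0012 -0.0003] [ 0.9 -1.3  4.8] 0.0255 9.92
54 [ 0.0015 -0.0006] [ 0.8 -2.7  6.2] 0.0257 10.26
66 [ 0.0013 -0.001 ] [ 0.1 -2.4  6.3] 0.0257 10.6
78 [ 0.001  -0.0013] [-1.  -3.9  6.5] 0.0258 10.94
90 [ 0.0007 -0.0013] [-2.1 -3.4  7.6] 0.0261 11.28
102 [ 0.0003 -0.0013] [-3.6 -3.8  7.5] 0.0256 11.62
114 [-0.    -0.001] [-3.8 -2.1  7.1] 0.026 11.97
126 [-0.0002 -0.0007] [-4.6 -2.   8. ] 0.0257 12.31
138 [-0.0002 -0.0004] [-3.8 -1.   8.1] 0.026 12.7
150 [-0.0002 -0.0001] [-3.5 -1.   7. ] 0.0256 13.04
162 [-0.0001 -0.0003] [-2.8  0.5  7.2] 0.026 13.38
174 [-0.0003 -0.0006] [-2.   0.6  5.8] 0.0258 13.72
186 [-0.0005 -0.0008] [-1.1  0.4  6.7] 0.0255 14.07
198 [-0.0005 -0.0007] [-0.4 -0.4  4.8] 0.0256 14.41
210 [-0.0004 -0.0006] [-0.5 -1.9  5.7] 0.0259 14.75
222 [-0.0003 -0.0006] [-0.9 -1.9  6. ] 0.0256 15.09
234 [-0.0004 -0.0006] [-2.  -0.9  7.1] 0.0258 15.43
246 [-0.0006 -0.0006] [-1.4 -1.2  7.1] 0.0258 15.78
258 [-0.0007 -0.0005] [-2.5 -2.1  7. ] 0.0258 16.17
270 [-0.0008 -0.0003] [-3.3 -1.3  7.4] 0.0258 16.51
282 [-0.0009  0.    ] [-2.2 -0.5  7.7] 0.0259 16.85
294 [-0.0008  0.0003] [-3. -1.  8.] 0.0255 17.19
306 [-0.0007  0.0006] [-3.1  1.8  7.5] 0.0256 17.53
318 [-0.0005  0.0008] [-2.3  1.7  6.8] 0.0259 17.88
330 [-0.0002  0.0009] [-2.2  1.4  6.5] 0.0258 18.22
342 [0.0002 0.0009] [-1.6  1.6  6.3] 0.0257 18.56
354 [0.0005 0.0008] [0.4 0.6 5.3] 0.0256 18.9
354 [0.4515 0.201  0.2471] 19.45
```

View pics/z3.png

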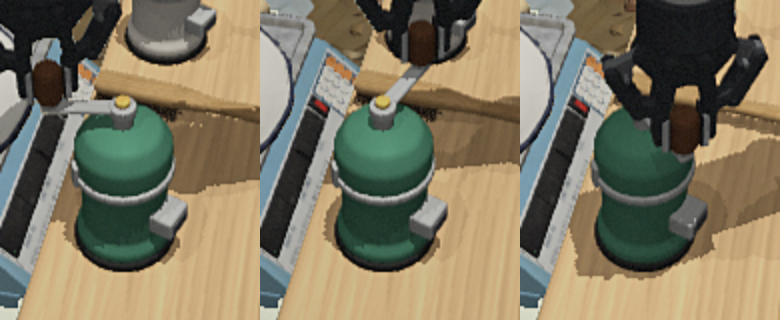

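The crank followed all the way round: 126° at left, 246° at rear, then back to the start. Now I'll release, retreat and check.

Run:
```python
from h import *
manip.open_gripper();manip.dwell(.2)
st=manip.state();p=np.array(st['ee_pos']);print(st['finger_gap'],np.round(st['force'],1))
manip.servo_line([*K,.42],v=.12);manip.dwell(.4)
W=snap('wrist','w4.png');S=snap('side','s4.png');C=snap('scene','c4.png')
for c,s in(('side',S),('scene',C),('wrist',W)):
  for t in('green_grip','white_grip'):
    for d in manip.recognise(t,c)[:1]: print(c,t,d,at_z(s,d['pixel'],.261).round(3))
print(proj(W,[*K,.261]),manip.state()['clock'],np.array(manip.state()['ee_pos']).round(3))
a=cv2.imread('pics/s0.png') if 0 else cv2.imread('pics/side0.png')
b=cv2.imread('pics/s4.png')
cv2.imwrite('pics/z4.png',np.hstack([cv2.resize(x[150:370,200:350],(300,440)) for x in(a,b)]))
```

```text
0.08553878537418363 [-0.3  0.1  0.1]
side green_grip {'pixel': [279.8, 273.6], 'conf': 0.85} [0.467 0.192 0.261]
side white_grip {'pixel': [181.5, 296.0], 'conf': 0.8} [ 0.474 -0.106  0.261]
scene green_grip {'pixel': [265.1, 192.8], 'conf': 0.61} [0.45  0.185 0.261]
scene white_grip {'pixel': [208.2, 314.4], 'conf': 0.87} [ 0.453 -0.132  0.261]
wrist green_grip {'pixel': [211.0, 292.2], 'conf': 0.69} [0.469 0.188 0.261]
(np.float64(194.05895298221898), np.float64(280.9773684073557)) 22.7 [0.451 0.2   0.42 ]
```

View pics/z4.png

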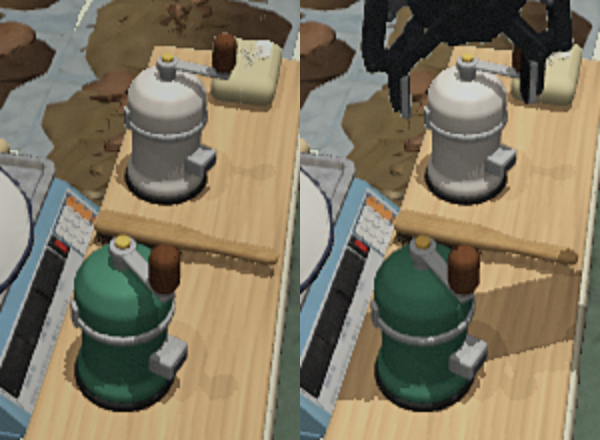

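View pics/w4.png

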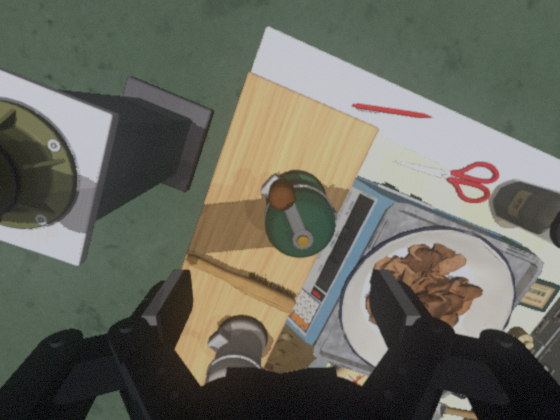

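The before and after pictures match: the green knob is back at (283,282) in the side view. In the wrist view it is at about (194,282), against (194,281) expected. The white crank arm looks unchanged, and the gripper is well clear.

```bash
python3 -c "
from workcell import manip
print(manip.finish_job())"
```

```text
the job is handed in; nothing more can be done
None
```

I turned the green mill's crank once clockwise, stopped it where it started, let go and handed the job in. That was at about 23 s of the 43 s allowed; no verdict is reported.

- **Finding it:** I located the knob and shaft from three camera views, which agreed to about 1 pixel.
- **Turning it:** I gripped the knob with 25 N and followed the 65 mm circle in short straight steps. The force on the tool stayed below about 10 N, and the finger gap held at about 26 mm throughout. Pictures at 126° and 246° show the crank following clockwise.
- **Final check:** With the gripper open and raised, the green knob is back within about 1 pixel (roughly 1 mm) of its starting position in the side and wrist views. The gripper touches nothing.
- **White mill:** Its crank arm looks unchanged. The gripper partly hides its knob in the last side picture, so the network's position there differs by about 2 cm from the first one. I put that down to the knob being hidden, because the arm never went near that mill.
- **Network offset:** The trained network's position for the green knob was off towards the crank arm by 1–2 cm in every picture, so I used my own measurements from the images instead.

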